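Shut and lock the belt cover

ROBOT

A 6-joint arm with a two-finger parallel gripper is mounted at the origin on the work surface. World frame = base frame: x ahead of the robot, y to its left, z up, the work surface at z = 0. Lengths are in m, angles in rad, forces in N, time in s.
With the tool pointing down it reaches from about 0.425 to 0.95 m from the base axis. Payload 3.5 kg.
Tool frame: the origin (TCP) lies on the centre line of the jaws, within the pads' length; the fingertips stand 17 mm ahead of it and the grasp point (between the pads) lies 2 mm behind it; z points along the fingers, y is the line along which they close (so a half turn about z gives the same grasp; the last joint's range is limited). The gripper opens to 85 mm and grips with 20 to 120 N. Pads are 22 mm wide; open, the fingers measure 114 mm over their backs; the gripper's body (76 mm by 85 mm) begins 54 mm behind the grasp point. The pads swing forward as they close: fully open they stand 13 mm farther back than shut.
Start: joints at [-1.316, 0.286, 1.577, -0, 1.279, -0.15], TCP at [0.266, -0.62, 0.248] pointing down, gripper open.
Joint ranges: [-2.77, 2.77], [-0.9, 2.22], [0.21, 2.48], [-1.53, 4.67], [0.24, 2.81], [-2.84, 2.84]. Speed limits (rad/s): [2.79, 2.79, 3.14, 3.14, 3.14, 3.14].

INTERFACE

Orientations are given as a unit quaternion [x, y, z, w].
In Python, from plant import ctrl gives the robot as it stands. The module is installed in compiled form; this text tells all that it offers.
- The arm moves only by the tool drive_tool, never from a script. Its argument "moves" is a list of rows, each a list of 3 entries, a list of its own where there are three numbers: the turn, a rotation vector about the tool's x, y, z in rad, then the shift along the tool's x, y, z in m, then the finger opening in m, from 0 to 0.0854. A call has 1 to 5 rows; each row shifts and turns the commanded pose from where the row before left it, along the tool's axes as they then stand; what a row does not reach is not made up. A row lasts 1/8 s, in which the tool goes at most 62.5 mm and 10.7 degrees, less where a joint would pass 70% of its speed; a pose out of reach is approached as far as the arm can. A call with a gripper value outside its range is refused whole. The fingers move at their own pace and stop on an object; "grip_force" is the grip in N (left out, the last holds). Time passes only in rows, so rows that do not move let the fingers close. It gives the time, the measured TCP pose, the force, the opening and the grip force at its end, in the units of the state.
- ctrl.get_state(): the state, without advancing time (a new reading comes with each control period).
- ctrl.read_camera(name): name is "scene" or "top"; returns a dict with "image" (400x640x3 uint8, red, green, blue), "fx", "fy", "cx", "cy" (pixels), "R" (3x3) and "t" (3): a world point X has camera coordinates R X + t. Camera axes: x right, y down, z forward; pixel columns grow to the right and rows downward; lengths in m; the calibration is good to about 2 mm. A picture is of the moment at which its call begins. There is no depth.
- ctrl.sign_off(): hands the job in; it is judged then, once.
The state is a dict: "time": time; "qpos": joint angles; "dq": joint speeds; "joint_efforts": joint torques, N m; "eef_pos": TCP position; "tcp_rot": TCP orientation; "contact_force": force on the tool from outside, world axes, zero at the start; "wrist_torque": the same for the moment, N m; "opening": opening from 0.0 (shut) to 1.0 (fully open); "finger_force": force on a finger pad.
Only numpy, scipy, OpenCV 4.12 (cv2) and the standard library are available. Lean on these libraries where they do the work, as an engineer would, in place of code of your own. Each camera call takes 0.05 s, during which the arm holds its last target. There are 200 camera calls.

TASK

The sliding cover on top of the belt-drive housing stands part open. With the fingertips push the cover by its lip until it is fully shut against its stop, then set a fingertip in the slot of the fastener's arm and turn it a quarter turn clockwise until it stops behind the cover's lip, locking it. Lift nothing, leave the tin, the loose pulley and the other things on the bench alone, and finish clear of everything.

Things in the scene. Friction and masses are not known exactly. Their poses are not given: they have to be found in the camera images.
- housing: fixed grey belt-drive housing, 320 mm (x) by 260 mm (y), flat deck 100 mm above the bench, motor on its +y side. Origin: centre of its underside; z up. Its x, the way the cover slides shut, points roughly away from the robot. Cover guides, 12 mm high, run from x = 0 to a stop at x = 146 mm; at x below 0 the deck is free but for the fastener and a tin
- cover: loose aluminium sliding cover, 150 mm (x) by 110 mm (y), 5 mm thick, about 0.4 kg, flat on the deck between its guides with 2 mm play each side. Origin: centre of its underside; fully shut it lies at housing x = 71, y = 20, z = 100 mm. Starts 35 to 70 mm short of that, towards the robot; slides with a few newtons
- cover_lip (a point): centre of the outer face (towards the robot) of the upright lip on the cover's rear edge, 75 mm behind the cover's origin. The lip is 110 mm wide along y, 6 mm thick and 28 mm high above the deck; this point lies 14 mm above the deck. Pushing here along housing +x shuts the cover
- cam (a joint): quarter-turn fastener: flat dark arm, 60 mm wide, reaching 92 mm from an upright pivot. Radians: 0 = open, arm along housing -x (towards the robot); grows clockwise seen from above; 1.571 = hard stop, arm along housing +y behind the shut cover's lip, locked. Starts at 0 to 0.25, stays where left, friction about 2 N at the slot; a cover left open stands in its way
- cam_slot (a point): centre of the finger slot in the fastener's arm, at the arm's top face, 22 mm above the deck. The slot is a hole 48 mm along the arm by 44 mm across it, right through the 18 mm thick arm (the deck lies 4 mm below its underside); its centre is 60 mm from the pivot axis. x of this point runs from the slot to the pivot
- cam_pivot (a point): pivot axis of the fastener, 22 mm above the deck; fixed at housing x = -38 mm, y = -95 mm. The round pivot boss is 48 mm across and stands 26 mm above the deck
- tin: small closed steel tin, 38 mm across, 42 mm high, standing on the left rear corner of the housing's deck; origin at the centre of its underside
- pulley: loose aluminium V-pulley, 68 mm across, 28 mm high, lying flat on the bench on the robot's side of the housing; origin at the centre of its underside
- mug: white ceramic mug on the bench to the left, about 80 mm across and 90 mm high; origin at the centre of its underside
- spray: spray can on the bench to the right, 60 mm across, 190 mm high; origin at the centre of its underside
- wrench: wrench lying on the bench to the right
- hammer: hammer lying on the bench to the left
- jar: closed pale jar with a white cap on the bench to the right, 70 mm across, 90 mm high; origin at the centre of its underside

How it is judged:
On the way, in this order (a step that is already met when the one before it is completed fails the run):
1. the cover is pushed shut (within 6 mm of its stop) while the fastener is still open (turned less than 0.6 rad) (x of cover in the frame of housing between 0.065 and 0.076 m and angle between cover's own z axis and vertical below 0.05 rad and value of joint cam below 0.6 rad), for 0.2 s.
2. the fastener is turned to its stop behind the shut cover's lip (at least 1.40 of 1.57 rad) (x of cover in the frame of housing between 0.066 and 0.076 m and angle between cover's own z axis and vertical below 0.05 rad and value of joint cam above 1.4 rad), for 0.2 s.
At the end, for the whole second after the job is handed in: The cover lies flat, shut within 5 mm of its stop, and the fastener is turned to at least 1.40 rad (its stop is at 1.57), both at rest (all of step 2 and velocity of joint cam between -0.05 and 0.05 rad/s and linear speed of cover below 0.02 m/s and z of cover in the frame of housing below 0.104 m); the robot touches nothing.
It fails at once if the cover is lifted off its deck or out of its guides (z of cover in the frame of housing above 0.112 m or angle between cover's own z axis and vertical above 0.2 rad).
It fails at once if the tin on the deck is moved by more than 30 mm or tipped (distance of tin from where it was at the start of the episode above 0.03 m or angle between tin's own z axis and vertical above 0.5 rad).
It fails at once if the loose pulley is moved by more than 30 mm or tipped (distance of pulley from where it was at the start of the episode above 0.03 m or angle between pulley's own z axis and vertical above 0.5 rad).
It fails at once if the mug, spray can, jar, wrench or hammer is moved by more than 30 mm or tipped (distance of any of mug, spray, jar, wrench, hammer from where it was at the start of the episode above 0.03 m or angle between any of mug, spray, jar's own z axis and vertical above 0.5 rad).
It also fails if it takes over 48 s, if anything falls off the work surface, if the arm or the gripper's body presses on something with over 40 N, if the wrist force passes 120 N, or if a joint passes its speed limit or range.

## Working session

There is one attempt and no reset: what is moved stays moved. The work goes in short steps, Python scripts to look and compute and a tool call to move; the robot and the scene stay as the last step left them, time stands still between calls to the robot, and variables do not carry over. Pictures are saved under pics/ and viewed, at most 10 in all, crops included, and the job is handed in when it is done.

Besides the shell and the picture viewer there is one more tool, called after ">>>" by a JSON object that holds its "op" and its "data", one argument or row to a line. drive_tool: Moves the arm, as the interface text tells. Its arguments: {"type":"object","properties":{"moves":{"type":"array","items":{"type":"array"}},"grip_force":{"type":"number"}},"required":["moves"]}

```bash
mkdir -p pics
cat > h.py <<'E'
import numpy as np,cv2
from plant import ctrl
def snap(n,f):
    c=ctrl.read_camera(n); cv2.imwrite(f'pics/{f}.png',c['image'][:,:,::-1]); return c
def ray(c,u,v,z):
    d=np.linalg.inv(np.array([[c['fx'],0,c['cx']],[0,c['fy'],c['cy']],[0,0,1]]))@[u,v,1]
    R=np.array(c['R']);o=-R.T@c['t'];d=R.T@d
    return o+d*(z-o[2])/d[2]
E
python3 -c "
from h import *
for n in('top','scene'):
  c=snap(n,n);print(n,c['fx'],c['cx'],c['cy'],np.round(c['R'],3).tolist(),c['t'])
print(ctrl.get_state())
"
```

```text
top 469.7599097362713 321.02813553437227 203.75638786312854 [[0.029, -1.0, -0.002], [-0.997, -0.029, -0.069], [0.069, 0.004, -0.998]] [0.03139875 0.50899457 1.61779981]
scene 376.43099424494443 313.80488456117064 198.53945875484186 [[-0.77, 0.638, -0.013], [0.428, 0.501, -0.752], [-0.474, -0.585, -0.659]] [ 0.37742174 -0.17635755  1.50476833]
{'time': 0.1, 'qpos': array([-1.31597001e+00,  2.87103846e-01,  1.57802057e+00, -1.17718549e-06,
        1.27858995e+00, -1.50040673e-01]), 'dq': array([-5.14243514e-05, -1.72378918e-04, -3.85129956e-03,  7.32029620e-04,
       -1.43797240e-03, -6.53963404e-04]), 'joint_efforts': array([ 1.97887326e-03, -4.07292581e+01, -2.93698955e+01, -6.97042697e-05,
        3.39396858e-03, -1.08014598e-05]), 'eef_pos': array([ 0.26574142, -0.6198896 ,  0.24707303]), 'tcp_rot': array([ 9.79579631e-01,  2.01053779e-01, -5.61186372e-05, -1.05937338e-03]), 'contact_force': array([-0.10206678, -0.9621099 ,  0.52809571]), 'wrist_torque': array([ 0.01959939,  0.02512642, -0.01764223]), 'finger_force': 0.0, 'opening': 0.9995591126459044}
```

View pics/top.png

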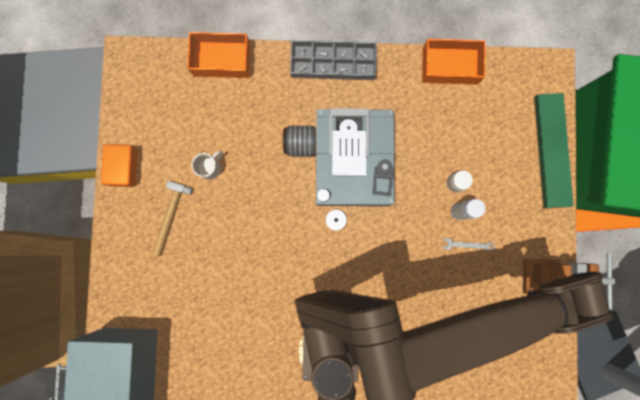

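View pics/scene.png

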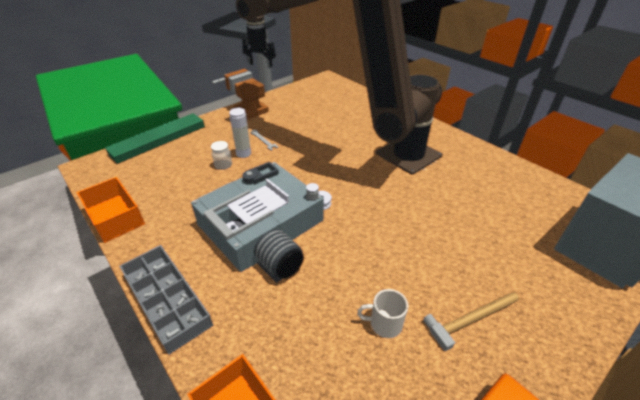

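The top view shows the housing around cols 316-395, rows 108-206, with the tin at (323,195), the pulley at (336,219) and the fastener near (384,177). I'll zoom in on it.

```bash
python3 -c "
import cv2
i=cv2.imread('pics/top.png')[100:235,275:405]
cv2.imwrite('pics/z1.png',cv2.resize(i,None,fx=4.4,fy=4.4,interpolation=cv2.INTER_CUBIC))"
```

```text
(no output)
```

View pics/z1.png

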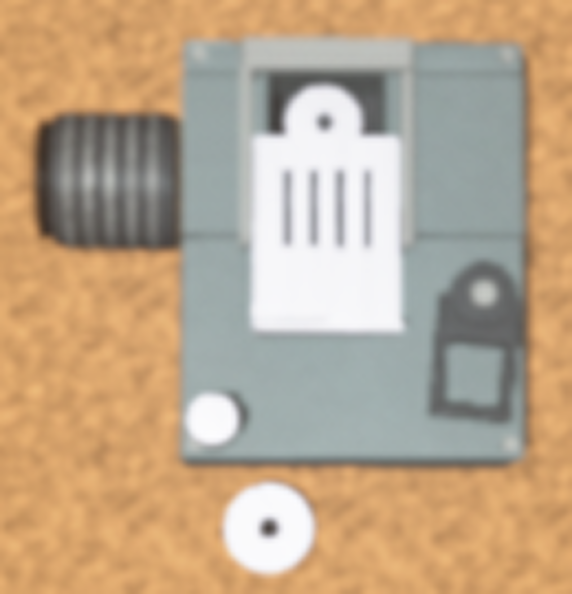

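The zoomed crop shows the deck corners at about (183,39), (523,39), (182,461) and (523,463). The lip's rear edge is at row 329, cols 250-404. The pivot is at (484,292), the slot centre at about (475,373) and the tin at (213,418).

```bash
cat > m.py <<'E'
from h import *
c=ctrl.read_camera('top')
P=lambda x,y,z: ray(c,275+(x+.5)/4.4-.5,100+(y+.5)/4.4-.5,z)
K=[P(*p,.1) for p in((183,39),(523,39),(182,461),(523,463))]
print('corners',np.round(K,4).tolist())
o=np.mean(K,0)[:2]; ex=(K[0]+K[1]-K[2]-K[3])[:2]; ey=(K[0]+K[2]-K[1]-K[3])[:2]
print('size',np.linalg.norm(ex)/2,np.linalg.norm(ey)/2)
yaw=np.mean([np.arctan2(ex[1],ex[0]),np.arctan2(-ey[0],ey[1])]);print('o',o,'yaw',np.arctan2(ex[1],ex[0]),np.arctan2(-ey[0],ey[1]))
a=np.array([np.cos(yaw),np.sin(yaw)]);b=np.array([-a[1],a[0]])
for n,p in dict(lipL=(250,329,.128),lipR=(404,329,.128),piv=(484,292,.126),slot=(475,376,.122),armend=(470,418,.122),tin=(213,418,.142),pul=(269,528,.028)).items():
    w=P(*p)[:2]; print(n,'world',np.round(w,4),'housing',np.round([(w-o)@a,(w-o)@b],4))
E
python3 m.py
```

```text
corners [[0.8217, 0.0714, 0.1], [0.8291, -0.1875, 0.1], [0.4996, 0.0625, 0.1], [0.5055, -0.1935, 0.1]]
size 0.322948046697726 0.2575042803048738
o [ 0.66401432 -0.06178895] yaw 0.023034158962885073 0.025890711901909554
lipL world [0.5972 0.0146] housing [-0.065  0.078]
lipR world [ 0.6005 -0.0994] housing [-0.0645 -0.036 ]
piv world [ 0.6301 -0.1583] housing [-0.0363 -0.0956]
slot world [ 0.5677 -0.1534] housing [-0.0986 -0.0892]
armend world [ 0.5363 -0.1503] housing [-0.1299 -0.0854]
tin world [0.529  0.0401] housing [-0.1325  0.1052]
pul world [ 0.4538 -0.0062] housing [-0.2088  0.0607]
```

The sizes match the given ones: the deck measures 323 x 258 mm, the pivot is within 2 mm of its stated place, and the lip is 114 mm wide. That puts the cover about 61 mm short and the cam at about 0.1 rad. I'll align the tool first and shut the fingers.

>>> {"op": "drive_tool", "data": {
  "moves": [
    [[0,0,0.127],[0,0,0],0],
    [[0,0,0.127],[0,0,0],0],
    [[0,0,0.126],[0,0,0],0],
    [[0,0,0],[0,0,-0.01],0],
    [[0,0,0],[0,0,0],0]
  ]
}}

```text
time: 0.78
eef_pos: [0.266, -0.621, 0.2599]
tcp_rot: [1.0, 0.013, 0.0, 0.001]
contact_force: [0.3, 0.1, 0.1]
opening: -0.003
finger_force: 0.0
```

```bash
cat > go.py <<'E'
import sys
from h import *
from scipy.spatial.transform import Rotation as Ro
O=np.array([.6653,-.0618]);Y=.0245   # housing, origin nudged so pivot agrees
def st(*tg):
    s=ctrl.get_state();R=Ro.from_quat(s['tcp_rot']);p=s['eef_pos']
    r=Ro.from_euler('z',-Y).as_matrix()[:2,:2]
    print('t',round(s['time'],2),'housing',np.round(r@(p[:2]-O),4),'z',round(p[2],4),'F',np.round(s['contact_force'],1),'open',round(s['opening'],3))
    m=R.as_matrix();print('yaw err',np.arctan2(m[1,0],m[0,0])-Y,'zaxis',np.round(m[:,2],4))
    for h in tg:
        w=np.r_[O+r.T@np.array(h[:2]),h[2]];print('to',h,'shift',np.round(R.inv().apply(w-p),4))
if __name__=='__main__': st(*eval(sys.argv[1]))
E
python3 go.py "[(-.1,.02,.26),]"
```

```text
t 0.78 housing [-0.4128 -0.5493] z 0.2599 F [0.3 0.1 0.1] open -0.003
yaw err 0.002092071494182751 zaxis [ 6.0e-04 -2.4e-03 -1.0e+00]
to (-0.1, 0.02, 0.26) shift [ 0.314  -0.5686 -0.0013]
```

>>> {"op": "drive_tool", "data": {
  "moves": [
    [[0,0,0],[0.0285,-0.0517,0],0],
    [[0,0,0],[0.0285,-0.0517,0],0],
    [[0,0,0],[0.0285,-0.0517,0],0],
    [[0,0,0],[0.0285,-0.0517,0],0],
    [[0,0,0],[0.0285,-0.0517,0],0]
  ]
}}

```text
time: 1.4
eef_pos: [0.4026, -0.3568, 0.2588]
tcp_rot: [1.0, 0.013, 0.0, 0.0]
contact_force: [0.8, -0.2, -0.2]
opening: 0.003
finger_force: 0.0
```

>>> {"op": "drive_tool", "data": {
  "moves": [
    [[0,0,0],[0.0285,-0.0517,0],0],
    [[0,0,0],[0.0285,-0.0517,0],0],
    [[0,0,0],[0.0285,-0.0517,0],0],
    [[0,0,0],[0.0285,-0.0517,0],0],
    [[0,0,0],[0.0285,-0.0517,0],0]
  ]
}}

```text
time: 2.02
eef_pos: [0.5387, -0.0947, 0.2589]
tcp_rot: [1.0, 0.013, 0.001, 0.0]
contact_force: [1.3, -0.2, 0.4]
opening: 0.003
finger_force: 0.0
```

>>> {"op": "drive_tool", "data": {
  "moves": [
    [[0,0,0],[0.029,-0.0516,0],0],
    [[0,0,0],[0,0,0],0],
    [[0,0,0],[0,0,0],0]
  ]
}}

```text
time: 2.4
eef_pos: [0.5656, -0.0441, 0.2583]
tcp_rot: [1.0, 0.013, -0.0, 0.0]
contact_force: [-0.9, 0.1, 0.1]
opening: 0.0
finger_force: 0.0
```

```bash
python3 go.py "[(-.1,.02,.135),]"
```

```text
t 2.4 housing [-0.0993  0.0201] z 0.2583 F [-0.9  0.1  0.1] open 0.0
yaw err 0.0019311552484468086 zaxis [-2.e-04 -4.e-04 -1.e+00]
to (-0.1, 0.02, 0.135) shift [-0.0007  0.      0.1233]
```

>>> {"op": "drive_tool", "data": {
  "moves": [
    [[0,0,0],[0,0,0.05],0],
    [[0,0,0],[0,0,0.04],0],
    [[0,0,0],[0,0,0.02],0],
    [[0,0,0],[0,0,0.013],0],
    [[0,0,0],[0,0,0],0]
  ]
}}

```text
time: 3.02
eef_pos: [0.5657, -0.0447, 0.1354]
tcp_rot: [1.0, 0.012, -0.0, -0.0]
contact_force: [0.3, 0.2, 0.5]
opening: -0.001
finger_force: 0.0
```

>>> {"op": "drive_tool", "data": {
  "moves": [
    [[0,0,0],[0.008,0,0],0],
    [[0,0,0],[0.008,0,0],0],
    [[0,0,0],[0.008,0,0],0],
    [[0,0,0],[0.008,0,0],0],
    [[0,0,0],[0,0,0],0]
  ]
}}

```text
time: 3.65
eef_pos: [0.5986, -0.0434, 0.1354]
tcp_rot: [1.0, 0.012, 0.001, 0.0]
contact_force: [0.1, -0.1, 0.2]
opening: 0.0
finger_force: 0.0
```

```bash
python3 go.py "[(-.015,.02,.135),]"; python3 -c "
from h import *
c=snap('top','p1');i=c['image'][100:235,275:405,::-1]
cv2.imwrite('pics/z2.png',cv2.resize(i,None,fx=4.4,fy=4.4,interpolation=cv2.INTER_CUBIC))"
```

```text
t 3.65 housing [-0.0662  0.02  ] z 0.1354 F [ 0.1 -0.1  0.2] open 0.0
yaw err 0.0003755601763199175 zaxis [ 1.8e-03 -1.0e-04 -1.0e+00]
to (-0.015, 0.02, 0.135) shift [0.0512 0.0001 0.0004]
```

View pics/z2.png

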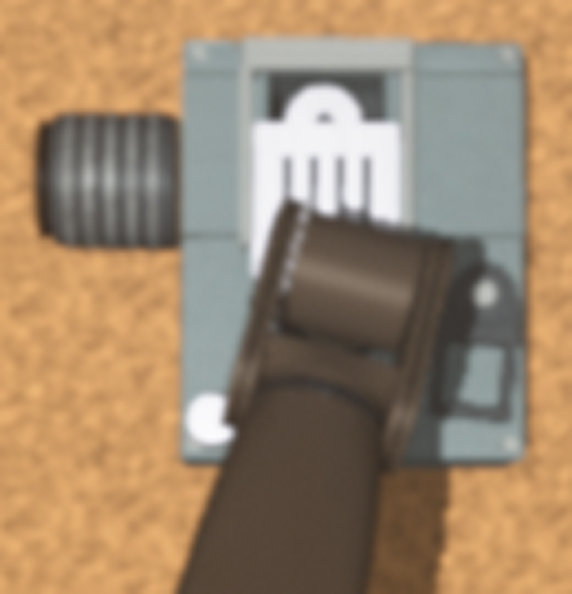

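The cover's front edge moved from row 134 to row 121 (about 10 mm), so the finger is pushing the lip. I'll keep pushing gently.

>>> {"op": "drive_tool", "data": {
  "moves": [
    [[0,0,0],[0.008,0,0],0],
    [[0,0,0],[0.008,0,0],0],
    [[0,0,0],[0.008,0,0],0],
    [[0,0,0],[0.008,0,0],0],
    [[0,0,0],[0.008,0,0],0]
  ]
}}

```text
time: 4.32
eef_pos: [0.6382, -0.0424, 0.135]
tcp_rot: [1.0, 0.012, -0.0, -0.0]
contact_force: [-2.9, 1.2, -0.2]
opening: -0.002
finger_force: 1.3
```

>>> {"op": "drive_tool", "data": {
  "moves": [
    [[0,0,0],[0.004,0,0],0],
    [[0,0,0],[0.003,0,0],0],
    [[0,0,0],[0.002,0,0],0],
    [[0,0,0],[0,0,0],0]
  ]
}}

```text
time: 4.82
eef_pos: [0.6469, -0.0422, 0.1353]
tcp_rot: [1.0, 0.012, 0.0, -0.0]
contact_force: [-1.3, 0.3, -1.0]
opening: 0.001
finger_force: 0.6
```

>>> {"op": "drive_tool", "data": {
  "moves": [
    [[0,0,0],[0.001,0,0],0],
    [[0,0,0],[0.001,0,0],0]
  ]
}}

```text
time: 5.08
eef_pos: [0.6485, -0.0421, 0.1353]
tcp_rot: [1.0, 0.012, -0.0, -0.0]
contact_force: [-1.5, -0.2, -1.1]
opening: 0.002
finger_force: 1.2
```

```bash
python3 go.py "[(-.015,.02,.135),]"
```

```text
t 5.08 housing [-0.0163  0.0201] z 0.1353 F [-1.5 -0.2 -1.1] open 0.002
yaw err 0.0002651109455100581 zaxis [-3.e-04  1.e-04 -1.e+00]
to (-0.015, 0.02, 0.135) shift [0.0013 0.0001 0.0003]
```

No hard stop yet, so I'll go on in 1 mm steps until the force rises.

>>> {"op": "drive_tool", "data": {
  "moves": [
    [[0,0,0],[0.001,0,0],0],
    [[0,0,0],[0.001,0,0],0]
  ]
}}

```text
time: 5.32
eef_pos: [0.65, -0.0421, 0.1353]
tcp_rot: [1.0, 0.013, -0.001, -0.0]
contact_force: [-6.1, -0.9, 1.5]
opening: 0.001
finger_force: 3.1
```

>>> {"op": "drive_tool", "data": {
  "moves": [
    [[0,0,0],[0.001,0,0],0],
    [[0,0,0],[0.001,0,0],0]
  ]
}}

```text
time: 5.58
eef_pos: [0.6501, -0.0421, 0.1353]
tcp_rot: [1.0, 0.013, -0.004, -0.0]
contact_force: [-11.7, -1.3, 4.8]
opening: 0.003
finger_force: 6.2
```

It is hard against the stop: the TCP is at hx -14.7 and the finger half-width of 11 mm puts the lip at -4, as it should be. Next I back off, raise and go above the slot.

>>> {"op": "drive_tool", "data": {
  "moves": [
    [[0,0,0],[0,0,0],0],
    [[0,0,0],[-0.01,0,0],0],
    [[0,0,0],[-0.02,0,-0.01],0],
    [[0,0,0],[-0.02,0,-0.03],0],
    [[0,0,0],[0,0,-0.03],0]
  ]
}}

```text
time: 6.2
eef_pos: [0.6023, -0.0432, 0.2063]
tcp_rot: [1.0, 0.012, 0.001, 0.0]
contact_force: [1.8, -0.7, 0.8]
opening: -0.002
finger_force: 0.0
```

>>> {"op": "drive_tool", "data": {
  "moves": [
    [[0,0,0],[0,0,0],0],
    [[0,0,0],[0,0,0],0]
  ]
}}

```text
time: 6.45
eef_pos: [0.6027, -0.0433, 0.2049]
tcp_rot: [1.0, 0.012, 0.0, -0.0]
contact_force: [0.0, 0.1, -0.6]
opening: 0.004
finger_force: 0.0
```

```bash
python3 go.py "[(-.0977,-.089,.2),]"; python3 -c "
from h import *
c=snap('top','p2');a=c['image'][100:235,275:405,::-1]
c=snap('scene','p3');b=c['image'][140:275,180:340,::-1]
r=lambda i:cv2.resize(i,None,fx=2.75,fy=2.75,interpolation=cv2.INTER_CUBIC)
cv2.imwrite('pics/z3.png',np.hstack([r(a),r(b)]))"
```

```text
t 6.45 housing [-0.0621  0.0201] z 0.2049 F [ 0.   0.1 -0.6] open 0.004
yaw err 0.0002085277005134216 zaxis [ 8.e-04  0.e+00 -1.e+00]
to (-0.0977, -0.089, 0.2) shift [-0.0356  0.1091  0.0048]
```

View pics/z3.png

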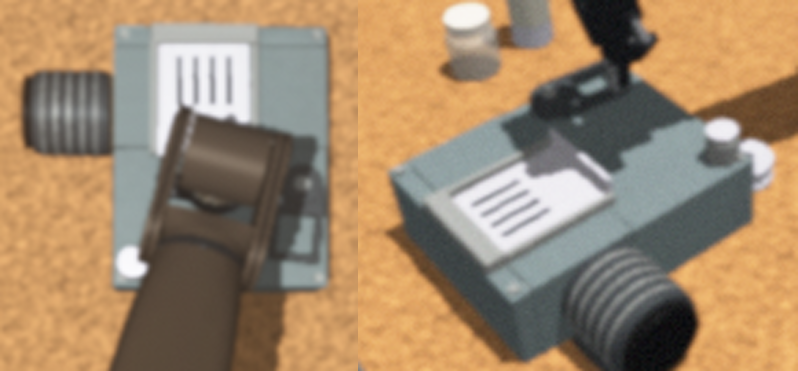

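The top view shows the cover flush against its stop, with no pocket left visible. The cam is unmoved and the tin and pulley are untouched. Now to the slot and down.

>>> {"op": "drive_tool", "data": {
  "moves": [
    [[0,0,0],[-0.018,0.0546,0],0],
    [[0,0,0],[-0.018,0.0545,0],0],
    [[0,0,0],[0,0,0],0],
    [[0,0,0],[0,0,0.035],0],
    [[0,0,0],[0,0,0.015],0]
  ]
}}

```text
time: 7.18
eef_pos: [0.5681, -0.152, 0.1521]
tcp_rot: [1.0, 0.013, -0.002, -0.001]
contact_force: [-0.1, -0.4, 0.2]
opening: -0.003
finger_force: 0.0
```

>>> {"op": "drive_tool", "data": {
  "moves": [
    [[0,0,0],[0,0,0.01],0],
    [[0,0,0],[0,0,0.006],0],
    [[0,0,0],[0,0,0.005],0],
    [[0,0,0],[0,0,0.005],0],
    [[0,0,0],[0,0,0],0]
  ]
}}

```text
time: 7.8
eef_pos: [0.5693, -0.1532, 0.1292]
tcp_rot: [1.0, 0.012, -0.0, -0.0]
contact_force: [-0.4, -0.8, 0.1]
opening: 0.001
finger_force: 0.0
```

```bash
python3 go.py "[(-.0977,-.089,.128),]"
```

```text
t 7.8 housing [-0.0982 -0.089 ] z 0.1292 F [-0.4 -0.8  0.1] open 0.001
yaw err 0.0002576884491548581 zaxis [-2.e-04  1.e-04 -1.e+00]
to (-0.0977, -0.089, 0.128) shift [ 0.0005 -0.      0.0012]
```

The finger is in the slot with no contact force. I'll sweep it along the 60 mm arc about the pivot.

>>> {"op": "drive_tool", "data": {
  "moves": [
    [[0,0,0],[0.0012,-0.0071,0.002],0],
    [[0,0,0],[0.002,-0.0069,0],0],
    [[0,0,0],[0.0028,-0.0066,0],0],
    [[0,0,0],[0.0036,-0.0063,0],0],
    [[0,0,0],[0,0,0],0]
  ]
}}

```text
time: 8.43
eef_pos: [0.579, -0.1258, 0.128]
tcp_rot: [1.0, 0.013, 0.001, 0.0]
contact_force: [0.4, -2.3, 1.7]
opening: -0.001
finger_force: 1.1
```

>>> {"op": "drive_tool", "data": {
  "moves": [
    [[0,0,0],[0.0043,-0.0058,0],0],
    [[0,0,0],[0.005,-0.0052,0],0],
    [[0,0,0],[0.0055,-0.0046,0],0],
    [[0,0,0],[0.0061,-0.0039,0],0],
    [[0,0,0],[0,0,0],0]
  ]
}}

```text
time: 9.05
eef_pos: [0.5985, -0.1051, 0.1267]
tcp_rot: [1.0, 0.013, -0.001, -0.001]
contact_force: [-0.5, -1.0, 0.8]
opening: 0.001
finger_force: 0.5
```

```bash
python3 go.py "[(-.038-.02933,-.095+.05234,.128),(-.038,-.035,.128)]"; python3 -c "
from h import *
c=snap('top','p4');a=c['image'][100:235,275:405,::-1]
c=snap('scene','p5');b=c['image'][140:275,180:340,::-1]
r=lambda i:cv2.resize(i,None,fx=2.75,fy=2.75,interpolation=cv2.INTER_CUBIC)
cv2.imwrite('pics/z4.png',np.hstack([r(a),r(b)]))"
```

```text
t 9.05 housing [-0.0678 -0.0416] z 0.1267 F [-0.5 -1.   0.8] open 0.001
yaw err 0.0005205675140951514 zaxis [-0.0016  0.0019 -1.    ]
to (-0.06733, -0.042660000000000003, 0.128) shift [ 0.0005  0.001  -0.0013]
to (-0.038, -0.035, 0.128) shift [ 0.0298 -0.0066 -0.0013]
```

View pics/z4.png

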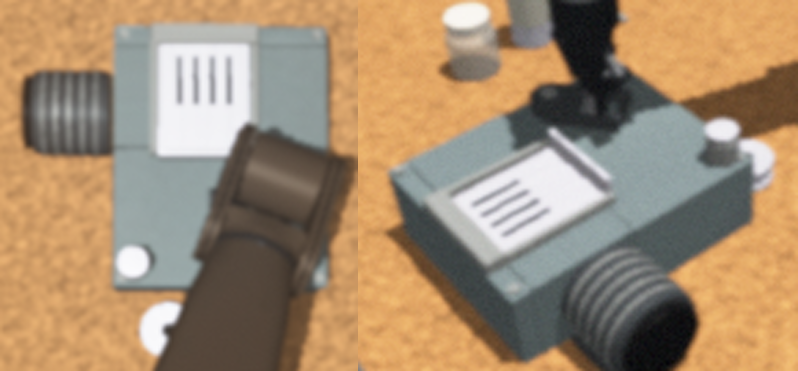

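The cover is shut and the cam arm is turning with the finger, which is still in the slot. I'll continue the arc.

>>> {"op": "drive_tool", "data": {
  "moves": [
    [[0,0,0],[0.0065,-0.0028,0],0],
    [[0,0,0],[0.0068,-0.0022,0],0],
    [[0,0,0],[0.007,-0.0014,0],0],
    [[0,0,0],[0.0072,-0.0004,0],0],
    [[0,0,0],[0,0,0],0]
  ]
}}

```text
time: 9.78
eef_pos: [0.6266, -0.0981, 0.1271]
tcp_rot: [1.0, 0.012, 0.0, -0.001]
contact_force: [-0.8, -1.2, -0.4]
opening: -0.0
finger_force: 0.6
```

>>> {"op": "drive_tool", "data": {
  "moves": [
    [[0,0,0],[0.004,0,0],0],
    [[0,0,0],[0.003,0,0],0],
    [[0,0,0],[0,0,0],0]
  ]
}}

```text
time: 10.15
eef_pos: [0.6333, -0.0982, 0.1273]
tcp_rot: [1.0, 0.012, 0.0, -0.0]
contact_force: [-1.7, -1.6, -1.1]
opening: 0.001
finger_force: 0.9
```

>>> {"op": "drive_tool", "data": {
  "moves": [
    [[0,0,0],[0.002,0,0],0],
    [[0,0,0],[0.001,0,0],0],
    [[0,0,0],[0,0,0],0]
  ]
}}

```text
time: 10.52
eef_pos: [0.6362, -0.0983, 0.1274]
tcp_rot: [1.0, 0.012, 0.0, -0.0]
contact_force: [-2.6, -1.4, -1.5]
opening: -0.001
finger_force: 1.1
```

```bash
python3 go.py "[(-.027,-.035,.127)]"
```

```text
t 10.53 housing [-0.03   -0.0358] z 0.1274 F [-2.6 -1.4 -1.5] open -0.001
yaw err 0.00023677989563533272 zaxis [ 3.e-04  2.e-04 -1.e+00]
to (-0.027, -0.035, 0.127) shift [ 0.003  -0.0008  0.0004]
```

>>> {"op": "drive_tool", "data": {
  "moves": [
    [[0,0,0],[0.0015,0,0],0],
    [[0,0,0],[0.0015,0,0],0],
    [[0,0,0],[0,0,0],0]
  ]
}}

```text
time: 10.9
eef_pos: [0.6392, -0.0982, 0.1274]
tcp_rot: [1.0, 0.012, 0.0, -0.0]
contact_force: [-1.3, -1.6, -0.1]
opening: -0.004
finger_force: 1.1
```

>>> {"op": "drive_tool", "data": {
  "moves": [
    [[0,0,0],[0.001,0,0],0],
    [[0,0,0],[0.001,0,0],0]
  ]
}}

```text
time: 11.15
eef_pos: [0.6396, -0.0982, 0.1273]
tcp_rot: [1.0, 0.013, -0.003, -0.0]
contact_force: [-8.6, -2.7, 3.4]
opening: -0.0
finger_force: 4.6
```

The cam hit its hard stop at hx -26.6, where it was expected (-27). I'll hold there, ease back to mid-slot, raise the tool and move away.

>>> {"op": "drive_tool", "data": {
  "moves": [
    [[0,0,0],[0,0,0],0],
    [[0,0,0],[0,0,0],0],
    [[0,0,0],[-0.009,0,0],0],
    [[0,0,0],[0,0,0],0],
    [[0,0,0],[0,0,-0.02],0]
  ]
}}

```text
time: 11.78
eef_pos: [0.6312, -0.0978, 0.1463]
tcp_rot: [1.0, 0.012, -0.001, -0.001]
contact_force: [-0.2, 0.2, 0.8]
opening: 0.002
finger_force: 0.0
```

>>> {"op": "drive_tool", "data": {
  "moves": [
    [[0,0,0],[0,0,-0.04],0],
    [[0,0,0],[0,0,-0.05],0],
    [[0,0,0],[0,0,-0.05],0],
    [[0,0,0],[-0.025,0.05,0],0],
    [[0,0,0],[-0.025,0.05,0],0]
  ]
}}

```text
time: 12.4
eef_pos: [0.5852, -0.2004, 0.291]
tcp_rot: [1.0, 0.014, 0.003, 0.001]
contact_force: [0.1, -0.3, -0.8]
opening: 0.003
finger_force: 0.0
```

>>> {"op": "drive_tool", "data": {
  "moves": [
    [[0,0,0],[-0.025,0.05,0],0],
    [[0,0,0],[-0.025,0.05,0],0],
    [[0,0,0],[-0.025,0.05,0],0],
    [[0,0,0],[0,0,0],0],
    [[0,0,0],[0,0,0],0]
  ]
}}

```text
time: 13.02
eef_pos: [0.5137, -0.3515, 0.2887]
tcp_rot: [1.0, 0.012, 0.001, 0.0]
contact_force: [0.7, -0.0, 0.2]
opening: 0.001
finger_force: 0.0
```

```bash
python3 go.py "[]"; python3 -c "
from h import *
c=snap('top','p6');a=c['image'][100:235,275:405,::-1]
c=snap('scene','p7');b=c['image'][140:275,180:340,::-1]
r=lambda i:cv2.resize(i,None,fx=2.75,fy=2.75,interpolation=cv2.INTER_CUBIC)
cv2.imwrite('pics/z5.png',np.hstack([r(a),r(b)]))"
```

```text
t 13.03 housing [-0.1586 -0.2859] z 0.2887 F [ 0.7 -0.   0.2] open 0.001
yaw err -0.00011836635251757585 zaxis [ 2.e-03 -7.e-04 -1.e+00]
```

View pics/z5.png

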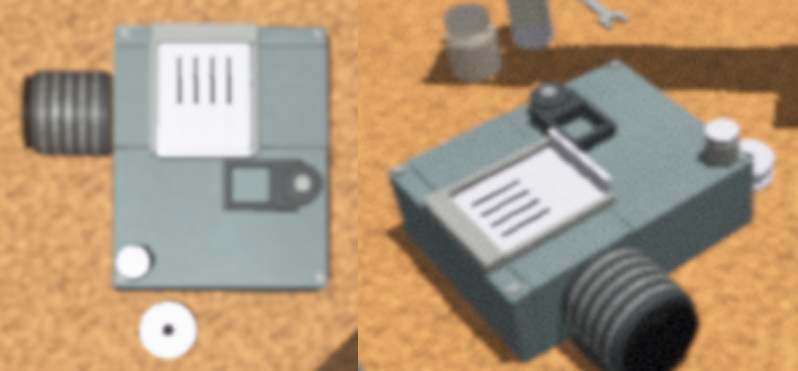

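The cover is shut, the cam arm lies straight along +y behind the lip, and the tin and pulley are in place. The arm is clear.

```bash
python3 -c "
from plant import ctrl
print(ctrl.sign_off())"
```

```text
the job is handed in; nothing more can be done
None
```

The cover is shut against its stop, the fastener is turned to its stop behind the lip, the arm is clear, and the job was handed in at about 13 s; sign-off gave no verdict.

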